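Check sprung tweezers against the gauge pin and hold the marked gap

TASK

Take the tallest of the three steel pins out of the rack, stand it upright and fully down in the bore between the tips of the tweezers on the jig, and let go of it. Then squeeze the tweezers by their two finger plates until the gap between the tips equals the gap between the two white lines, without the tips touching the pin, and hold it steady: the program finishes while still squeezing. Leave the other pins and everything else on the table where they are.

Things in the scene. Friction and masses are not known exactly. Their poses are not given: they have to be found in the camera images.
- gauge_pin: The gauge pin: plain round steel pin, 14 mm diameter, 100 mm tall, about 0.12 kg, the tallest of the three pins in the rack. Origin at the centre of its foot, z along the pin, upward. It starts upright in a hole of the rack with its foot on the table (z = 0), standing out 78 mm above the rack.
- rack: Fixed wooden rack block, 60 x 160 x 22 mm, with three 16 mm through holes in a row along its y axis at -50, 0 and +50 mm; the order of the pins varies. Origin at the centre of its underside, z up.
- jig: Fixed jig: dark wooden board 250 x 100 x 22 mm, origin at the centre of its underside, z up, large steel sprung tweezers lying along x above it: heel block (36 x 50 mm, 52 mm high) at the +x end, hinges at x = +95 mm, y = +-14.5 mm, tips at the -x end. Two white lines along x at y = +-12 mm, on the board beyond the tips, mark the wanted gap (24 mm) between the inner faces of the tips.
- bore (a point): Centre of the mouth of the bore in the jig board, between the tweezer tips (jig x = -80 mm, y = 0, 22 mm above the table): round, 15.5 mm diameter with a 2 mm chamfer, right through the 22 mm board, so a pin in it stands on the table.
- squeeze (a point): Midway between the two finger plates of the tweezers (jig x = -10 mm, y = 0, 40 mm above the table). Each plate sits on its blade's outer side, 20 mm long, 24 mm high (28 to 52 mm above the table), outer face flat and upright. Over the outer faces it measures 55 mm open and 41 mm at the marked gap; 1 mm there changes the tip gap by 1.67 mm.
- blade_left: Left blade (jig +y side): steel strip 187 mm long, 5 mm thick, 14 mm high (33 to 47 mm above the table), on an upright hinge at the heel. Origin at the hinge. A spring holds it open; about 4 N on its finger plate starts it moving, about 8 N (each finger) holds it at the marked gap. Open, it splays out by 0.069 rad; at the marked gap the blades are parallel.
- blade_right: Right blade (jig -y side), the mirror image of the left one.
- tip_left (a point): Inner face of the left tip, 175 mm from the hinge, 40 mm above the table. The distance from tip_left to tip_right is the tip gap: 48 mm open, 24 mm wanted.
- tip_right (a point): Inner face of the right tip, likewise.
- file: A flat steel file with a round wooden handle, 215 mm long, 18 mm wide, lying on the table; bystander.
- sanding_block: A cork sanding block, 100 x 55 x 30 mm; bystander.
- glue_bottle: A white glue bottle, 52 mm across, 130 mm tall; bystander.
- try_square: A small try square, wooden stock 90 mm and steel blade 130 mm, lying flat; bystander.
- screwdriver: A screwdriver with a black handle, lying on the table; bystander.
- mug: A white handleless cup, 76 mm across, 90 mm tall; bystander.
- offcut: A small wooden offcut, 50 x 35 x 20 mm; bystander.
- mid_pin: Steel pin, 14 mm diameter, 60 mm tall, standing in the rack; to be left there. Origin at the centre of its foot.
- short_pin: Steel pin, 14 mm diameter, 45 mm tall, standing in the rack; to be left there. Origin at the centre of its foot.

How it is judged (in metres and radians):
On the way, in this order (a step that is already met when the one before it is completed fails the run):
1. the gauge pin stands upright in the bore, foot on the table, let go of (horizontal distance between gauge_pin and bore below 0.005 m and height (world z) of gauge_pin below 0.004 m and angle between gauge_pin's own z axis and vertical below 0.12 rad and contact force between the fingers and gauge_pin below 0.2 N), for 0.2 s.
2. the fingers squeeze both blades and keep the tip gap at the mark (24 mm, 3 mm either way) for 1 s, clear of the pin (distance between tip_left and tip_right between 0.021 and 0.027 m and contact force between the fingers and blade_left above 1.5 N and contact force between the fingers and blade_right above 1.5 N and contact force between gauge_pin and blade_left below 0.3 N and contact force between gauge_pin and blade_right below 0.3 N), for 1 s.
At the end, for the whole second after the job is handed in: Pin in the bore (axis within 5 mm, foot within 4 mm of the table, lean under 0.12 rad), touched by neither fingers nor blades; fingers press both blades (over 1.5 N) and hold the tip gap steady at 21 to 27 mm; other pins and bystanders within 30 mm of their starts (all of step 1 and all of step 2 and angular speed of each of blade_left, blade_right below 0.1 rad/s and distance of each of file, sanding_block, glue_bottle, try_square, screwdriver, mug, offcut, mid_pin, short_pin from where it was at the start of the episode below 0.03 m); the arm keeps its last pose, push and grip.
It fails at once if the closing tweezer tips touch the pin (distance between tip_left and tip_right below 0.04 m and (contact force between gauge_pin and blade_left above 0.5 N or contact force between gauge_pin and blade_right above 0.5 N)).
It fails at once if another pin or a bystander is moved by more than 30 mm (distance of any of file, sanding_block, glue_bottle, try_square, screwdriver, mug, offcut, mid_pin, short_pin from where it was at the start of the episode above 0.03 m).
It also fails if it takes over 56 s, if anything falls off the work surface, if the arm or the gripper's body presses on something with over 40 N, if the wrist force passes 120 N, or if a joint passes its speed limit or range.

ROBOT

A 6-joint arm with a two-finger parallel gripper is mounted at the origin on the work surface. World frame = base frame: x ahead of the robot, y to its left, z up, the work surface at z = 0. Lengths are in m, angles in degrees, forces in N, time in s.
With the tool pointing down it reaches from about 0.4 to 0.825 m from the base axis. Payload 7 kg.
Tool frame: the origin (TCP) lies on the centre line of the jaws, within the pads' length; the fingertips stand 14 mm ahead of it and the grasp point (between the pads) lies 5 mm behind it; z points along the fingers, y is the line along which they close (so a half turn about z gives the same grasp; the last joint's range is limited). The gripper opens to 88 mm and grips with 3 to 60 N. Pads are 19 mm wide; open, the fingers measure 130 mm over their backs; the gripper's body (78 mm by 193 mm) begins 47 mm behind the grasp point.
Start: joints at [84.861, 20.546, 0.682, 0, -70.136, -16.507], TCP at [0.249, 0.627, 0.241] pointing down, gripper open.
Joint ranges: [-176.03, 176.03], [-82.01, 121.73], [-58.28, 71.71], [-173.87, 95.51], [-174.79, -0.11], [-173.66, 173.66]. Speed limits (degrees/s): [136.94, 136.94, 172.46, 180, 180, 180].

INTERFACE

Orientations are given as [roll, pitch, yaw] about the fixed x, y, z axes, in that order (R = Rz(yaw) Ry(pitch) Rx(roll)).
In Python, from plant import r gives the robot as it stands.
- The arm moves only by the tool send_rows, never from a script. Its argument "steps" is a list of rows, each an object with "dp": the shift along the tool's x, y, z in mm, a list of three; "roll": the turn about the tool's z in rad; "jaw": the opening in per cent of the stroke, from 0 (shut) to 100 (fully open). In form: [{"dp": [tx, ty, tz], "roll": roll, "jaw": jaw}, ...]. A call has 1 to 5 rows; each row is the pose to reach, as a shift and turn from the pose commanded when the call began, along the tool's axes at that moment; what a row does not reach only later rows make up. A row lasts 1/8 s, in which the tool goes at most 62.5 mm and 10.7 degrees, less where a joint would pass 70% of its speed; a pose out of reach is approached as far as the arm can. A call with a gripper value outside its range is refused whole. The fingers move at their own pace and stop on an object; "newtons" is the grip in N (left out, the last holds). Time passes only in rows, so rows that repeat a pose let the fingers close. It gives the time, the measured TCP pose, the force, the opening and the grip force at its end, in the units of the state.
- r.get_state(): the state, without advancing time (a new reading comes with each control period).
- r.capture(name): name is "scene" or "top" or "wrist"; returns a dict with "image" (384x512x3 uint8, blue, green, red), "K" (3x3 intrinsics, pixels), "dist" ([k1, k2, p1, p2, k3] as OpenCV has them; the pictures are not rectified), "rvec" (rotation vector, rad) and "tvec" (3), from world to camera coordinates, as OpenCV has them. Camera axes: x right, y down, z forward; pixel columns grow to the right and rows downward; lengths in m; the calibration is good to about 2 mm. A picture is of the moment at which its call begins. There is no depth.
- r.close_job(): hands the job in; it is judged then, once.
The state is a dict: "time_s": time; "joints": joint angles; "qd": joint speeds; "joint_torque": joint torques, N m; "tcp_pos": TCP position; "eef_rot": TCP orientation; "contact_force": force on the tool from outside, world axes, zero at the start; "moment": the same for the moment, N m; "gripper_width": finger opening in m; "gripper_force": force on a finger pad.
Only numpy, scipy, OpenCV 4.12 (cv2) and the standard library are available. Lean on these libraries where they do the work, as an engineer would, in place of code of your own. Each camera call takes 0.05 s, during which the arm holds its last target. There are 200 camera calls.

## Working session

There is one attempt and no reset: what is moved stays moved. The work goes in short steps, Python scripts to look and compute and a tool call to move; the robot and the scene stay as the last step left them, time stands still between calls to the robot, and variables do not carry over. Pictures are saved under pics/ and viewed, at most 10 in all, crops included, and the job is handed in when it is done.

Besides the shell and the picture viewer there is one more tool, called after "Emit:" as name(argument=value, ...) on one line, values as JSON. send_rows: Moves the arm, as the interface text tells. Its arguments: {"type":"object","properties":{"steps":{"type":"array","items":{"type":"object","properties":{"dp":{"type":"array","items":{"type":"number"}},"roll":{"type":"number"},"jaw":{"type":"number"}}}},"newtons":{"type":"number"}},"required":["steps"]}

```bash
mkdir -p pics; cat > h.py <<'E'
import numpy as np, cv2
from plant import r
def snap(n,f):
    c=r.capture(n); cv2.imwrite('pics/'+f+'.png',c['image']); np.savez('pics/'+f,**{k:np.array(c[k],float) for k in('K','dist','rvec','tvec')}); return c
def load(f):
    c=dict(np.load('pics/'+f+'.npz')); c['image']=cv2.imread('pics/'+f+'.png'); return c
def ray(c,px,z):
    p=cv2.undistortPoints(np.array(px,float).reshape(-1,1,2),np.array(c['K'],float),np.array(c['dist'],float)).reshape(-1,2)
    R=cv2.Rodrigues(np.array(c['rvec'],float))[0]; o=-R.T@np.array(c['tvec'],float).ravel()
    d=np.c_[p,np.ones(len(p))]@R
    return o+d*((z-o[2])/d[:,2])[:,None]
def proj(c,P):
    return cv2.projectPoints(np.array(P,float).reshape(-1,1,3),np.array(c['rvec'],float),np.array(c['tvec'],float),np.array(c['K'],float),np.array(c['dist'],float))[0].reshape(-1,2)
E
python3 - <<'E'
from h import *
s=r.get_state();print({k:np.round(s[k],3) for k in('time_s','tcp_pos','eef_rot','gripper_width','contact_force')})
a=snap('top','top0');b=snap('scene','sc0')
print(ray(a,[[256,192],[0,0],[511,0],[511,383],[0,383]],0).round(3))
E
```

```text
{'time_s': np.float64(0.0), 'tcp_pos': array([0.249, 0.627, 0.24 ]), 'eef_rot': array([ 1.79903e+02, -8.00000e-03, -2.16520e+01]), 'gripper_width': np.float64(0.088), 'contact_force': array([-0.439,  0.313,  0.071])}
[[ 0.607 -0.048  0.   ]
 [ 1.349  0.897  0.   ]
 [ 1.321 -1.017  0.   ]
 [-0.038 -0.875  0.   ]
 [-0.011  0.799  0.   ]]
```

View pics/top0.png

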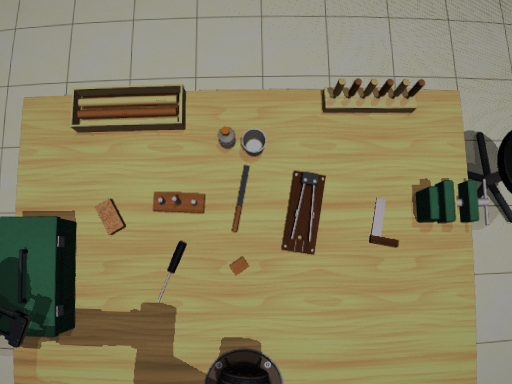

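View pics/sc0.png

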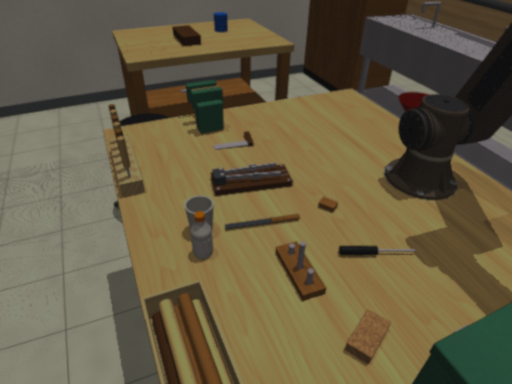

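The top view shows the rack at about (179,202) and the jig at about (305,212), with its heel at the top (far x). The scene view shows the tall pin in the middle hole, at about (300,255).

```bash
python3 - <<'E'
from h import *
a=load('top0');im=a['image']
for n,(x0,y0,x1,y1) in {'rack':(145,185,212,220),'jig':(275,163,332,262)}.items():
    c=im[y0:y1,x0:x1]; g=c.max(axis=2)
    hsv=cv2.cvtColor(c,cv2.COLOR_BGR2HSV)
    m=((g<(135 if n=='rack' else 100))).astype(np.uint8)*255
    m=cv2.morphologyEx(m,cv2.MORPH_CLOSE,np.ones((5,5)))
    k=max(cv2.findContours(m,0,2)[0],key=cv2.contourArea).reshape(-1,2)+[x0,y0]
    w=ray(a,k,0.022)[:,:2]
    rr=cv2.minAreaRect((w*1000).astype(np.float32)); print(n,rr, cv2.boxPoints(rr).round())
c1=cv2.resize(im[180:225,140:215],None,fx=5,fy=5,interpolation=2);c2=cv2.resize(im[163:262,270:337],None,fx=5,fy=5,interpolation=2)
o=np.zeros((500,760,3),np.uint8);o[:225,:375]=c1;o[:495,400:735]=c2;cv2.imwrite('pics/crop.png',o)
E
```

```text
rack ((574.9623413085938, 193.16073608398438), (164.12933349609375, 64.63388061523438), 87.031982421875) [[538. 113.]
 [603. 110.]
 [611. 273.]
 [547. 277.]]
jig ((540.2459106445312, -193.8282928466797), (102.709228515625, 251.83505249023438), 79.59908294677734) [[ 407. -222.]
 [ 655. -267.]
 [ 673. -166.]
 [ 426. -121.]]
```

View pics/crop.png

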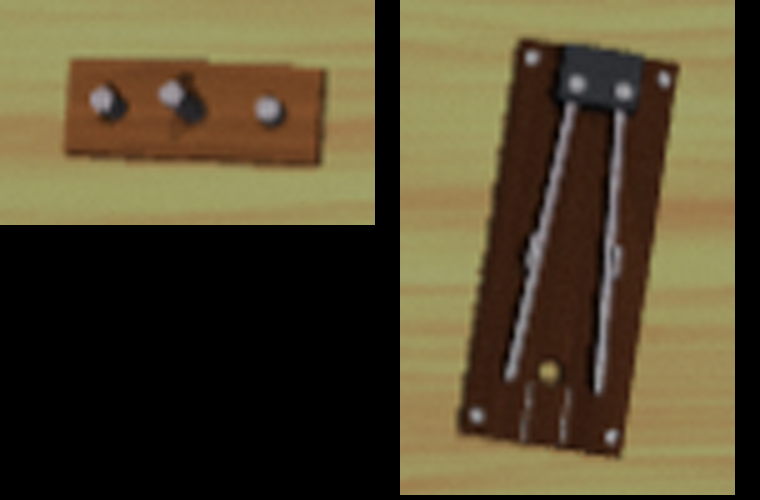

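```bash
cat >> h.py <<'E'
def go(x,y,z,yaw):
    s=r.get_state(); from scipy.spatial.transform import Rotation as Ro
    R=Ro.from_euler('xyz',s['eef_rot'],degrees=True).as_matrix()
    d=R.T@(np.array([x,y,z])-s['tcp_pos'])*1000
    t=-((yaw-s['eef_rot'][2]+180)%360-180)
    print('t',round(s['time_s'],2),'pos',np.round(s['tcp_pos'],4),np.round(s['eef_rot'],2),'dp',d.round(1),'roll',np.radians(t).round(4),'w',s['gripper_width'],'f',s['gripper_force'],np.round(s['contact_force'],1))
E
python3 - <<'E'
from h import *
a=load('top0')
print(ray(a,[[174.4,198.8]],.1),ray(a,[[160.4,199.8]],.06),ray(a,[[193.4,202]],.045),ray(a,[[299.6,237.4]],.022))
go(.575,.193,.20,-93.1)
E
```

```text
[[0.5753714  0.19300224 0.1       ]] [[0.57832142 0.24307451 0.06      ]] [[0.571982   0.14402146 0.045     ]] [[ 0.46000822 -0.18015314  0.022     ]]
t 0.1 pos [0.2489 0.627  0.2397] [ 1.7991e+02 -1.0000e-02 -2.1650e+01] dp [463.2 283.   40.2] roll 1.247 w 0.08754419504786976 f 0.0 [-0.2 -1.3  0. ]
```

Emit:
send_rows(steps=[{"dp": [463,283,40],"roll": 1.247,"jaw": 100},{"dp": [463,283,40],"roll": 1.247,"jaw": 100},{"dp": [463,283,40],"roll": 1.247,"jaw": 100},{"dp": [463,283,40],"roll": 1.247,"jaw": 100},{"dp": [463,283,40],"roll": 1.247,"jaw": 100}], newtons=20)

```text
time_s: 0.72
tcp_pos: [0.437, 0.3764, 0.2173]
eef_rot: [180.0, -0.0, -75.7]
contact_force: [0.6, 0.3, 0.1]
gripper_width: 0.0879
gripper_force: 0.0
```

```bash
python3 -c "
from h import *
go(.575,.193,.20,-93.1)"
```

```text
t 0.72 pos [0.437  0.3764 0.2173] [ 1.7999e+02 -1.0000e-02 -7.5690e+01] dp [211.8 -88.5  17.3] roll 0.3038 w 0.08787272515409365 f 0.0 [0.6 0.3 0.1]
```

Emit:
send_rows(steps=[{"dp": [212,-88,17],"roll": 0.304,"jaw": 100},{"dp": [212,-88,17],"roll": 0.304,"jaw": 100},{"dp": [212,-88,17],"roll": 0.304,"jaw": 100},{"dp": [212,-88,17],"roll": 0.304,"jaw": 100},{"dp": [212,-88,17],"roll": 0.304,"jaw": 100}])

```text
time_s: 1.35
tcp_pos: [0.5759, 0.1926, 0.1995]
eef_rot: [179.9, -0.1, -93.0]
contact_force: [-1.1, 1.1, -0.1]
gripper_width: 0.088
gripper_force: 0.0
```

```bash
python3 -c "
from h import *
go(.575,.193,.20,-93.1)
c=snap('wrist','w1'); print(proj(c,[[.5753,.193,.1],[.5753,.193,.022]]))"
```

```text
t 1.35 pos [0.5759 0.1926 0.1995] [ 1.7992e+02 -7.0000e-02 -9.3010e+01] dp [-0.4  0.9 -0.5] roll 0.0016 w 0.0879711886351807 f 0.0 [-1.1  1.1 -0.1]
[[259.45854926 206.54687676]
 [259.32106759 183.98854769]]
```

View pics/w1.png

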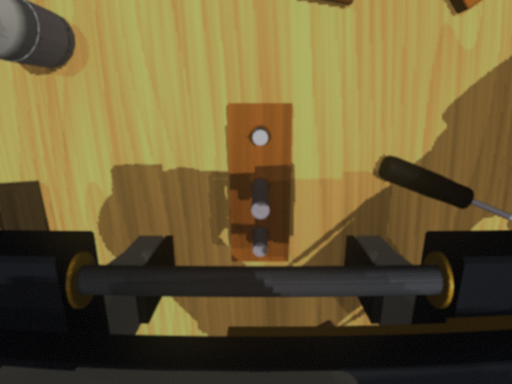

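The wrist view shows the tall pin's top at (260,210), against a prediction of (259.5,206.5). The jaws straddle the rack.

```bash
python3 -c "
from h import *
c=load('w1'); g=c['image'][195:225,245:275].min(axis=2); m=(g>120).astype(np.uint8)
k=max(cv2.findContours(m,0,2)[0],key=cv2.contourArea); e=cv2.minEnclosingCircle(k);print(e)
p=ray(c,[[e[0][0]+245,e[0][1]+195]],.1)[0];print(p)
go(.5755,p[1],.074,-93.1)"
```

```text
((14.90625, 15.0), 8.15539264678955)
[0.57510247 0.19574377 0.1       ]
t 1.4 pos [0.5752 0.1938 0.1998] [ 1.7993e+02 -5.0000e-02 -9.2940e+01] dp [ -2.   -0.3 125.8] roll 0.0028 w 0.08798498120746126 f 0.0 [-0.3  0.9  0.1]
```

Emit:
send_rows(steps=[{"dp": [-1,0,60],"roll": 0,"jaw": 100},{"dp": [-1,0,100],"roll": 0,"jaw": 100},{"dp": [-1,0,125],"roll": 0,"jaw": 100},{"dp": [-1,0,125],"roll": 0,"jaw": 60},{"dp": [-1,0,125],"roll": 0,"jaw": 10}], newtons=25)

```text
time_s: 2.02
tcp_pos: [0.5754, 0.1973, 0.0768]
eef_rot: [-179.9, 0.0, -92.7]
contact_force: [-0.1, 0.4, 0.4]
gripper_width: 0.0734
gripper_force: 0.0
```

Emit:
send_rows(steps=[{"dp": [0,0,0],"roll": 0,"jaw": 5},{"dp": [0,0,0],"roll": 0,"jaw": 5},{"dp": [0,0,0],"roll": 0,"jaw": 5},{"dp": [0,0,0],"roll": 0,"jaw": 5},{"dp": [0,0,0],"roll": 0,"jaw": 5}])

```text
time_s: 2.65
tcp_pos: [0.575, 0.1963, 0.0756]
eef_rot: [-180.0, -0.0, -92.8]
contact_force: [-0.9, -0.0, -0.2]
gripper_width: 0.0234
gripper_force: 0.0
```

Emit:
send_rows(steps=[{"dp": [0,0,0],"roll": 0,"jaw": 5},{"dp": [0,0,0],"roll": 0,"jaw": 5},{"dp": [0,0,0],"roll": 0,"jaw": 5}])

```text
time_s: 3.02
tcp_pos: [0.5749, 0.1963, 0.0755]
eef_rot: [180.0, -0.0, -92.8]
contact_force: [-0.5, -0.1, 0.1]
gripper_width: 0.0135
gripper_force: 25.0
```

Emit:
send_rows(steps=[{"dp": [0,0,-15],"roll": 0,"jaw": 5},{"dp": [0,0,-40],"roll": 0,"jaw": 5},{"dp": [0,0,-80],"roll": 0,"jaw": 5},{"dp": [0,0,-100],"roll": 0,"jaw": 5},{"dp": [0,0,-100],"roll": 0,"jaw": 5}])

```text
time_s: 3.65
tcp_pos: [0.5758, 0.1968, 0.1784]
eef_rot: [-179.8, 0.1, -92.8]
contact_force: [-0.3, -0.5, -0.4]
gripper_width: 0.0136
gripper_force: 25.0
```

```bash
python3 -c "
from h import *
go(.461,-.18,.155,-10.3)"
```

```text
t 3.65 pos [0.5758 0.1968 0.1784] [-1.7981e+02  1.4000e-01 -9.2770e+01] dp [382.   96.5  22.1] roll -1.4394 w 0.013550199189955894 f 24.993428885936737 [-0.3 -0.5 -0.4]
```

Emit:
send_rows(steps=[{"dp": [375,137,0],"roll": -1.439,"jaw": 5},{"dp": [375,137,0],"roll": -1.439,"jaw": 5},{"dp": [375,137,0],"roll": -1.439,"jaw": 5},{"dp": [375,137,0],"roll": -1.439,"jaw": 5},{"dp": [375,137,0],"roll": -1.439,"jaw": 5}])

```text
time_s: 4.28
tcp_pos: [0.4551, -0.0867, 0.1752]
eef_rot: [180.0, 0.0, -40.0]
contact_force: [1.2, -0.0, -1.2]
gripper_width: 0.0135
gripper_force: 25.0
```

```bash
python3 -c "
from h import *
go(.42,-.173,.178,-10.3)"
```

```text
t 4.28 pos [ 0.4551 -0.0867  0.1752] [ 1.7996e+02  4.0000e-02 -3.9990e+01] dp [28.6 88.7 -2.8] roll -0.5182 w 0.013508927806569966 f 24.993295669555664 [ 1.2 -0.  -1.2]
```

Emit:
send_rows(steps=[{"dp": [29,89,0],"roll": -0.518,"jaw": 5},{"dp": [29,89,0],"roll": -0.518,"jaw": 5},{"dp": [29,89,0],"roll": -0.518,"jaw": 5},{"dp": [29,89,0],"roll": -0.518,"jaw": 5},{"dp": [29,89,0],"roll": -0.518,"jaw": 5}])

```text
time_s: 4.9
tcp_pos: [0.4212, -0.1714, 0.1753]
eef_rot: [180.0, 0.0, -10.8]
contact_force: [0.4, -0.1, -1.2]
gripper_width: 0.0138
gripper_force: 25.0
```

```bash
python3 -c "
from h import *
go(.42,-.173,.178,-10.3)
c=snap('wrist','w2'); print(proj(c,[[.461,-.18,.022]]));go(.461,-.18,.155,-10.3)"
```

```text
t 4.9 pos [ 0.4212 -0.1714  0.1753] [ 1.800e+02  4.000e-02 -1.084e+01] dp [-0.9  1.8 -2.7] roll -0.0095 w 0.01375900095682818 f 24.9933260679245 [ 0.4 -0.1 -1.2]
[[260.11662197 143.63649927]]
t 4.95 pos [ 0.4213 -0.1713  0.1754] [ 1.800e+02  3.000e-02 -1.079e+01] dp [40.6  1.1 20.4] roll -0.0085 w 0.01327793041218545 f 24.993302822113037 [-0.3 -0.4 -1.5]
```

View pics/w2.png

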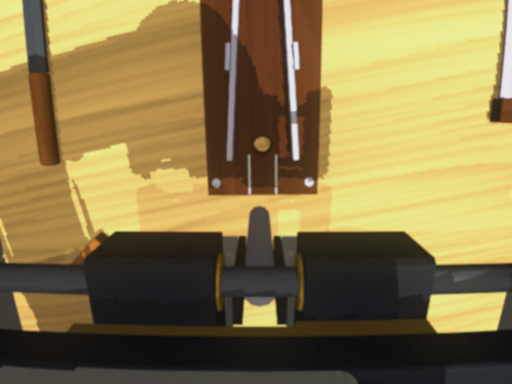

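The bore is at (262,144), against a prediction of (260,143.6). The held pin's foot is near (259,208) and the jig is aligned with the tool.

```bash
python3 -c "
from h import *
c=load('w2'); im=c['image']
h=cv2.cvtColor(im,cv2.COLOR_BGR2HSV)
# bore: bright tan blob
s=h[130:158,248:277]; print(h[144,262],h[144,245],h[220,259],h[200,259])
m=((s[...,2]>105)&(s[...,1]>60)).astype(np.uint8)
k=max(cv2.findContours(m,0,2)[0],key=cv2.contourArea);e=cv2.minEnclosingCircle(k);print(e)
b=ray(c,[[e[0][0]+248,e[0][1]+130]],.01)[0];b2=ray(c,[[262,144]],.022)[0];print(b,b2)
# pin
q=(h[200:232,235:285,1]<90)&(h[200:232,235:285,2]<140)
for i in range(0,32,3):
  x=np.where(q[i])[0]; print(200+i, (x.min()+235,x.max()+235,len(x)) if len(x) else None)
"
```

```text
[ 18 148 157] [ 12 167  67] [10 47 81] [ 21 136 234]
((13.5, 13.05555534362793), 7.776687145233154)
[ 0.46006021 -0.18113979  0.01      ] [ 0.4603766  -0.18156769  0.022     ]
200 None
203 None
206 None
209 (np.int64(254), np.int64(264), 11)
212 (np.int64(251), np.int64(266), 16)
215 (np.int64(251), np.int64(267), 17)
218 (np.int64(250), np.int64(268), 19)
221 (np.int64(250), np.int64(268), 19)
224 (np.int64(250), np.int64(268), 19)
227 (np.int64(249), np.int64(268), 20)
230 (np.int64(249), np.int64(269), 21)
```

```bash
python3 -c "
from h import *
c=load('w2')
zf=.1754-.0755
p=ray(c,[[259,217]],zf)[0]; print('foot',p,'diam',np.linalg.norm(ray(c,[[249.7,217]],zf)-ray(c,[[268.5,217]],zf)))
b=ray(c,[[262,143.8]],.022)[0]
d=b-p;y=np.radians(-10.5); X=np.array([np.cos(y),np.sin(y)]);Y=np.array([np.sin(y),-np.cos(y)])
print('tool dx,dy mm',1000*d[:2]@X,1000*d[:2]@Y); go(b[0],b[1],.075,-10.3)
"
```

```text
foot [ 0.41989846 -0.17119602  0.0999    ] diam 0.012921043624125822
tool dx,dy mm 41.86564447306422 2.822056521547846
t 4.95 pos [ 0.4213 -0.1713  0.1754] [ 1.800e+02  3.000e-02 -1.079e+01] dp [ 40.5   2.8 100.4] roll -0.0085 w 0.01327793041218545 f 24.993302822113037 [-0.3 -0.4 -1.5]
```

Emit:
send_rows(steps=[{"dp": [41.5,2.8,0],"roll": -0.008,"jaw": 5},{"dp": [41.5,2.8,40],"roll": -0.008,"jaw": 5},{"dp": [41.5,2.8,67],"roll": -0.008,"jaw": 5},{"dp": [41.5,2.8,67],"roll": -0.008,"jaw": 5},{"dp": [41.5,2.8,67],"roll": -0.008,"jaw": 5}])

```text
time_s: 5.58
tcp_pos: [0.4624, -0.1819, 0.1096]
eef_rot: [180.0, -0.1, -10.2]
contact_force: [-0.1, -0.4, -1.1]
gripper_width: 0.0137
gripper_force: 25.0
```

```bash
python3 -c "
from h import *
c=snap('wrist','w3');d=snap('scene','s3');go(.4604,-.1816,.0755,-10.3)
print(proj(d,[[.4604,-.1816,.022]]),proj(c,[[.4604,-.1816,.022]]))
u,v=map(int,proj(d,[[.4604,-.1816,.04]])[0])
A=cv2.resize(c['image'][120:270,200:330],None,fx=3,fy=3,interpolation=2);B=cv2.resize(d['image'][v-37:v+38,u-35:u+35],(390,450),interpolation=2)
cv2.imwrite('pics/c3.png',np.hstack([A,B]));print(u,v)"
```

```text
t 5.67 pos [ 0.4626 -0.182   0.11  ] [-1.7999e+02 -1.3000e-01 -1.0190e+01] dp [-2.3  0.  34.5] roll 0.0019 w 0.013586092505177009 f 24.99338686466217 [ 0.8 -0.1 -1.8]
[[275.13959459 172.59435372]] [[258.99027877 212.89498073]]
275 168
```

View pics/c3.png

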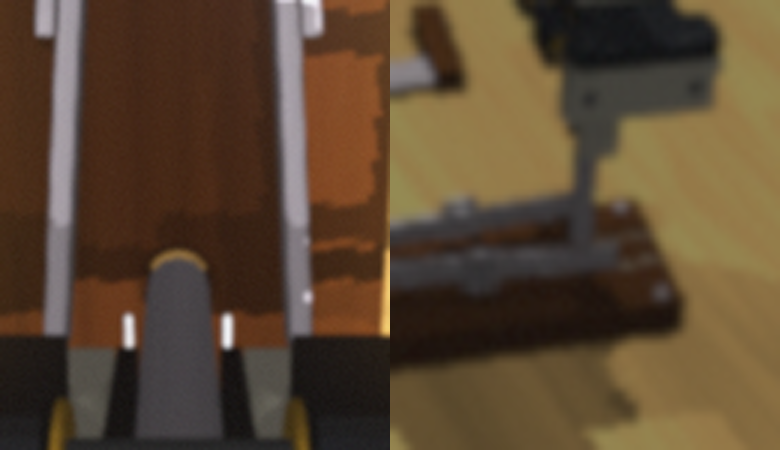

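```bash
python3 -c "
from h import *
c=load('w3'); g=c['image']
for x in(259,260): print([tuple(g[y,x]) for y in range(199,213)])
y=np.radians(-10.3); X=np.array([np.cos(y),np.sin(y)])
for rw in (203,203.5): print('bore x along', 1000*ray(c,[[259.7,rw]],.022)[0][:2]@X)
for rw in (205.5,206,207): print('foot', 1000*ray(c,[[259.7,rw]],.035)[0][:2]@X)
"
```

```text
[(np.uint8(21), np.uint8(32), np.uint8(55)), (np.uint8(17), np.uint8(29), np.uint8(52)), (np.uint8(19), np.uint8(32), np.uint8(51)), (np.uint8(25), np.uint8(43), np.uint8(65)), (np.uint8(46), np.uint8(79), np.uint8(106)), (np.uint8(59), np.uint8(103), np.uint8(132)), (np.uint8(66), np.uint8(101), np.uint8(127)), (np.uint8(72), np.uint8(86), np.uint8(102)), (np.uint8(73), np.uint8(74), np.uint8(81)), (np.uint8(73), np.uint8(71), np.uint8(76)), (np.uint8(74), np.uint8(71), np.uint8(75)), (np.uint8(71), np.uint8(69), np.uint8(74)), (np.uint8(74), np.uint8(70), np.uint8(75)), (np.uint8(73), np.uint8(70), np.uint8(74))]
[(np.uint8(20), np.uint8(33), np.uint8(54)), (np.uint8(20), np.uint8(31), np.uint8(54)), (np.uint8(21), np.uint8(32), np.uint8(52)), (np.uint8(24), np.uint8(44), np.uint8(65)), (np.uint8(41), np.uint8(73), np.uint8(100)), (np.uint8(60), np.uint8(102), np.uint8(133)), (np.uint8(69), np.uint8(102), np.uint8(131)), (np.uint8(69), np.uint8(87), np.uint8(104)), (np.uint8(72), np.uint8(73), np.uint8(81)), (np.uint8(73), np.uint8(69), np.uint8(75)), (np.uint8(74), np.uint8(70), np.uint8(76)), (np.uint8(75), np.uint8(69), np.uint8(74)), (np.uint8(72), np.uint8(70), np.uint8(75)), (np.uint8(72), np.uint8(69), np.uint8(73))]
bore x along 492.8863502075425
bore x along 492.51365105971223
foot 494.81768816057445
foot 494.4644487217248
foot 493.7570839685764
```

The pin foot is centred sideways between the white lines and sits about 2.3 mm too far forward. The bore rim shows above it at row 203.

Emit:
send_rows(steps=[{"dp": [-2.3,0,0],"roll": 0,"jaw": 5},{"dp": [-2.3,0,6],"roll": 0,"jaw": 5},{"dp": [-2.3,0,13],"roll": 0,"jaw": 5},{"dp": [-2.3,0,17],"roll": 0,"jaw": 5},{"dp": [-2.3,0,20],"roll": 0,"jaw": 5}])

```text
time_s: 6.3
tcp_pos: [0.4592, -0.1817, 0.0881]
eef_rot: [180.0, 0.0, -10.2]
contact_force: [1.1, -0.2, -1.3]
gripper_width: 0.0137
gripper_force: 25.0
```

Emit:
send_rows(steps=[{"dp": [0,0,5],"roll": 0,"jaw": 5},{"dp": [0,0,9],"roll": 0,"jaw": 5},{"dp": [0,0,11.5],"roll": 0,"jaw": 5},{"dp": [0,0,11.5],"roll": 0,"jaw": 5}])

```text
time_s: 6.8
tcp_pos: [0.4592, -0.1817, 0.0769]
eef_rot: [180.0, 0.0, -10.2]
contact_force: [0.5, -0.0, -1.6]
gripper_width: 0.0135
gripper_force: 25.0
```

Emit:
send_rows(steps=[{"dp": [0,0,1],"roll": 0,"jaw": 5},{"dp": [0,0,1],"roll": 0,"jaw": 40},{"dp": [0,0,1],"roll": 0,"jaw": 40},{"dp": [0,0,1],"roll": 0,"jaw": 40},{"dp": [0,0,1],"roll": 0,"jaw": 40}])

```text
time_s: 7.42
tcp_pos: [0.4594, -0.1817, 0.0762]
eef_rot: [-180.0, -0.0, -10.2]
contact_force: [0.5, -0.9, -0.3]
gripper_width: 0.0348
gripper_force: 0.0
```

Emit:
send_rows(steps=[{"dp": [0,0,0],"roll": 0,"jaw": 40},{"dp": [0,0,-40],"roll": 0,"jaw": 60},{"dp": [0,0,-60],"roll": 0,"jaw": 100},{"dp": [40,0,-60],"roll": 0,"jaw": 100},{"dp": [40,0,-60],"roll": 0,"jaw": 100}])

```text
time_s: 8.05
tcp_pos: [0.501, -0.1891, 0.1364]
eef_rot: [180.0, -0.1, -10.2]
contact_force: [-0.0, -0.2, -1.1]
gripper_width: 0.0694
gripper_force: 0.0
```

```bash
python3 -c "
from h import *
y=np.radians(-10.3);b=np.array([.4600,-.1815]);t=b+.07*np.array([np.cos(y),np.sin(y)]);print(t)
go(*t,.040,-10.3)
c=snap('wrist','w4');d=snap('scene','s4');u,v=275,168
A=cv2.resize(c['image'],(600,450));B=cv2.resize(d['image'][v-37:v+38,u-17:u+16],(198,450),interpolation=2)
cv2.imwrite('pics/c4.png',np.hstack([A,B]))"
```

```text
[ 0.52887195 -0.19401616]
t 8.05 pos [ 0.501  -0.1891  0.1364] [ 1.7999e+02 -9.0000e-02 -1.0180e+01] dp [28.2 -0.1 96.4] roll 0.002 w 0.06935884352600194 f 0.0 [-0.  -0.2 -1.1]
```

View pics/c4.png

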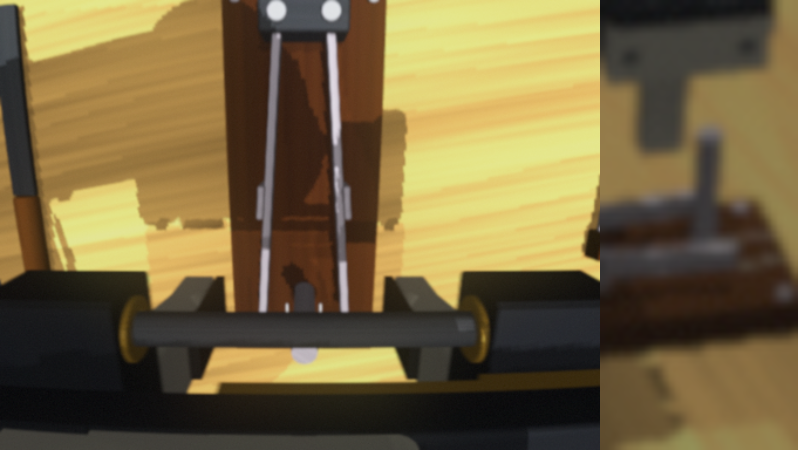

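The pin stands upright in the bore on its own. The finger plates are near (261,203) and (347,203) in the resized view.

```bash
python3 -c "
from h import *
c=load('w4');f=512/600
P=ray(c,[[261*f,202*f],[347*f,202*f]],.047);print(P,P.mean(0),np.linalg.norm(P[0]-P[1]))
go(.5285,-.194,.041,-10.3)"
```

```text
[[ 0.53240033 -0.16874106  0.047     ]
 [ 0.52326578 -0.219722    0.047     ]] [ 0.52783306 -0.19423153  0.047     ] 0.05179281179515272
t 8.15 pos [ 0.4983 -0.1888  0.1356] [ 1.800e+02  7.000e-02 -1.022e+01] dp [30.8 -0.2 94.6] roll 0.0015 w 0.07703681883368563 f 0.0 [-1.5  1.3 -0.4]
```

Emit:
send_rows(steps=[{"dp": [30,0,0],"roll": 0,"jaw": 100},{"dp": [30,0,20],"roll": 0,"jaw": 100},{"dp": [30,0,55],"roll": 0,"jaw": 100},{"dp": [30,0,80],"roll": 0,"jaw": 100},{"dp": [30,0,94],"roll": 0,"jaw": 100}])

```text
time_s: 8.78
tcp_pos: [0.5268, -0.194, 0.0407]
eef_rot: [180.0, 0.1, -10.2]
contact_force: [0.1, -0.1, 0.7]
gripper_width: 0.0875
gripper_force: 0.0
```

Emit:
send_rows(steps=[{"dp": [0,0,0],"roll": 0,"jaw": 70},{"dp": [0,0,0],"roll": 0,"jaw": 65},{"dp": [0,0,0],"roll": 0,"jaw": 63},{"dp": [0,0,0],"roll": 0,"jaw": 60},{"dp": [0,0,0],"roll": 0,"jaw": 60}], newtons=20)

```text
time_s: 9.4
tcp_pos: [0.5286, -0.1941, 0.0429]
eef_rot: [180.0, -0.1, -10.2]
contact_force: [-0.7, 1.1, 6.2]
gripper_width: 0.0532
gripper_force: 4.6
```

Emit:
send_rows(steps=[{"dp": [0,0,0],"roll": 0,"jaw": 57},{"dp": [0,0,0],"roll": 0,"jaw": 57},{"dp": [0,0,0],"roll": 0,"jaw": 57}])

```text
time_s: 9.78
tcp_pos: [0.5284, -0.1942, 0.0429]
eef_rot: [180.0, -0.0, -10.2]
contact_force: [-1.6, 0.8, 6.9]
gripper_width: 0.0503
gripper_force: 5.3
```

Emit:
send_rows(steps=[{"dp": [0,0,0],"roll": 0,"jaw": 75},{"dp": [0,0,0],"roll": 0,"jaw": 75},{"dp": [0,0,-4],"roll": 0,"jaw": 75},{"dp": [0,0,-4],"roll": 0,"jaw": 75},{"dp": [0,0,-4],"roll": 0,"jaw": 75}])

```text
time_s: 10.4
tcp_pos: [0.5282, -0.1941, 0.0461]
eef_rot: [-180.0, -0.0, -10.2]
contact_force: [-0.1, -0.4, 0.7]
gripper_width: 0.0657
gripper_force: 0.0
```

Emit:
send_rows(steps=[{"dp": [0,0,0],"roll": 0,"jaw": 60},{"dp": [0,0,0],"roll": 0,"jaw": 60},{"dp": [0,0,0],"roll": 0,"jaw": 57},{"dp": [0,0,0],"roll": 0,"jaw": 57}])

```text
time_s: 10.9
tcp_pos: [0.5278, -0.1941, 0.046]
eef_rot: [180.0, 0.0, -10.2]
contact_force: [-1.8, 1.9, 0.7]
gripper_width: 0.0503
gripper_force: 5.2
```

Emit:
send_rows(steps=[{"dp": [0,0,0],"roll": 0,"jaw": 55},{"dp": [0,0,0],"roll": 0,"jaw": 53},{"dp": [0,0,0],"roll": 0,"jaw": 51},{"dp": [0,0,0],"roll": 0,"jaw": 50},{"dp": [0,0,0],"roll": 0,"jaw": 50}])

```text
time_s: 11.52
tcp_pos: [0.5276, -0.1941, 0.046]
eef_rot: [180.0, 0.1, -10.2]
contact_force: [-4.7, 1.8, 2.7]
gripper_width: 0.0441
gripper_force: 6.8
```

```bash
python3 -c "
from h import *
go(.5285,-.194,.045,-10.3)
c=snap('wrist','w5');d=snap('top','t5');u,v=299,225
A=cv2.resize(c['image'],(540,405));B=cv2.resize(d['image'][v-25:v+25,u-15:u+16],(251,405),interpolation=2)
cv2.imwrite('pics/c5.png',np.hstack([A,B]))"
```

```text
t 11.53 pos [ 0.5276 -0.1941  0.046 ] [ 1.800e+02  6.000e-02 -1.021e+01] dp [ 0.9 -0.3  1. ] roll 0.0016 w 0.044147873809297716 f 6.843009665608406 [-4.7  1.8  2.7]
```

View pics/c5.png

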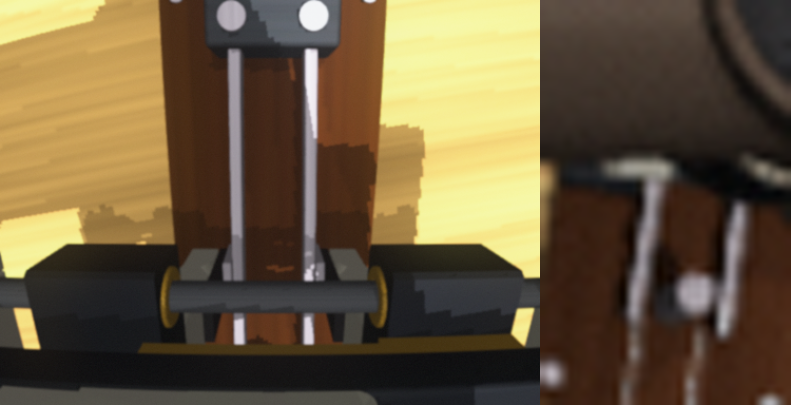

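The blades are almost parallel and the tips are clear of the pin in the top view, though the pair may be shifted sideways. I'll measure that.

```bash
python3 -c "
from h import *
d=load('t5'); g=cv2.cvtColor(d['image'],cv2.COLOR_BGR2GRAY)
y=np.radians(-10.3);X=np.array([np.cos(y),np.sin(y)]);Y=np.array([-np.sin(y),np.cos(y)]);b=np.array([.4600,-.1815])
def prof(xj,z):
  js=np.arange(-35,36,1)/1000.
  P=[np.r_[b+X*xj+Y*j,z] for j in js]
  q=proj(d,P).astype(np.float32); v=cv2.remap(g,q[:,:1],q[:,1:],1).ravel(); return js*1000,v
for xj,z in((.012,.047),(.006,.047),(-.022,.022),(-.03,.022)):
  js,v=prof(xj,z); print(xj,[(int(j),int(k)) for j,k in zip(js,v) if k>60])
"
```

```text
0.012 [(-21, 67), (-20, 78), (-19, 104), (-18, 126), (-17, 151), (-16, 122), (-15, 91), (-9, 76), (-8, 87), (-7, 89), (-6, 91), (-5, 91), (-4, 89), (-3, 89), (-2, 87), (-1, 76), (13, 69), (14, 90), (15, 111), (16, 130), (17, 141), (18, 110), (19, 78)]
0.006 [(-22, 63), (-21, 73), (-20, 95), (-19, 117), (-18, 142), (-17, 137), (-16, 127), (-15, 118), (-14, 110), (-13, 103), (-12, 98), (-11, 113), (-10, 134), (-9, 154), (-8, 162), (-7, 162), (-6, 162), (-5, 162), (-4, 162), (-3, 161), (-2, 157), (-1, 149), (0, 141), (1, 122), (2, 93), (3, 63), (13, 75), (14, 97), (15, 118), (16, 138), (17, 129), (18, 118), (19, 107), (20, 76)]
-0.022 [(-14, 65), (-13, 75), (-12, 78), (-11, 78), (-10, 77), (-9, 72), (-8, 63), (9, 61), (10, 71), (11, 84), (12, 95), (13, 87), (14, 70)]
-0.03 [(-14, 68), (-13, 82), (-12, 97), (-11, 113), (-10, 100), (-9, 80), (10, 63), (11, 71), (12, 73), (13, 74), (14, 73), (15, 64)]
```

Emit:
send_rows(steps=[{"dp": [0,0,0],"roll": 0,"jaw": 49},{"dp": [0,0,0],"roll": 0,"jaw": 48},{"dp": [0,0,0],"roll": 0,"jaw": 47},{"dp": [0,0,0],"roll": 0,"jaw": 46.5},{"dp": [0,0,0],"roll": 0,"jaw": 46.5}])

```text
time_s: 12.25
tcp_pos: [0.5275, -0.194, 0.046]
eef_rot: [180.0, 0.1, -10.2]
contact_force: [-4.6, 2.6, 2.3]
gripper_width: 0.0411
gripper_force: 8.1
```

Emit:
send_rows(steps=[{"dp": [0,0,0],"roll": 0,"jaw": 46.5},{"dp": [0,0,0],"roll": 0,"jaw": 46.5},{"dp": [0,0,0],"roll": 0,"jaw": 46.5},{"dp": [0,0,0],"roll": 0,"jaw": 46.5},{"dp": [0,0,0],"roll": 0,"jaw": 46.5}])

```text
time_s: 12.88
tcp_pos: [0.5275, -0.194, 0.046]
eef_rot: [180.0, 0.1, -10.2]
contact_force: [-5.6, 2.2, 2.6]
gripper_width: 0.0407
gripper_force: 8.1
```

Emit:
send_rows(steps=[{"dp": [0,0,0],"roll": 0,"jaw": 46.5},{"dp": [0,0,0],"roll": 0,"jaw": 46.5},{"dp": [0,0,0],"roll": 0,"jaw": 46.5},{"dp": [0,0,0],"roll": 0,"jaw": 46.5},{"dp": [0,0,0],"roll": 0,"jaw": 46.5}])

```text
time_s: 13.5
tcp_pos: [0.5275, -0.194, 0.046]
eef_rot: [180.0, 0.1, -10.2]
contact_force: [-5.0, 2.5, 2.9]
gripper_width: 0.0411
gripper_force: 8.1
```

```bash
python3 -c "
from h import *
d=snap('top','t6'); g=cv2.cvtColor(d['image'],cv2.COLOR_BGR2GRAY)
y=np.radians(-10.3);X=np.array([np.cos(y),np.sin(y)]);Y=np.array([-np.sin(y),np.cos(y)]);b=np.array([.4600,-.1815])
for xj in (.016,.012):
  js=np.arange(-25,26)/1000.
  q=proj(d,[np.r_[b+X*xj+Y*j,.047] for j in js]).astype(np.float32); v=cv2.remap(g,q[:,:1],q[:,1:],1).ravel()
  print([(int(round(j*1000)),int(k)) for j,k in zip(js,v) if k>60])
go(.5285,-.194,.045,-10.3)"
```

```text
[(-19, 61), (-18, 83), (-17, 103), (-16, 122), (-15, 133), (-14, 143), (-13, 138), (-12, 98), (11, 77), (12, 98), (13, 119), (14, 143), (15, 137), (16, 109), (17, 83)]
[(-18, 74), (-17, 90), (-16, 109), (-15, 128), (-14, 147), (-13, 123), (-12, 89), (-9, 73), (-8, 81), (-7, 84), (-6, 89), (-5, 91), (-4, 90), (-3, 89), (-2, 86), (-1, 75), (12, 82), (13, 104), (14, 120), (15, 116), (16, 111), (17, 99), (18, 74)]
t 13.55 pos [ 0.5275 -0.194   0.046 ] [ 1.80e+02  7.00e-02 -1.02e+01] dp [ 1.  -0.2  1. ] roll 0.0017 w 0.040935914515980054 f 8.088181391358376 [-5.   1.7  3.3]
```

```bash
python3 -c "
from plant import r
print(r.close_job())"
```

```text
the job is handed in; nothing more can be done
None
```

The tall pin is standing in the bore and released; the gripper was holding the tweezers steady at a measured tip gap of about 24 mm (8 N per finger), clear of the pin, when I handed the job in at 13.6 s; no verdict came back.

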